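# Centre-punch the last screw hole of a mending plate

### The job

The cracked stool seat on the bench hook is being mended with a steel plate, and one of the plate's screw holes is still empty: take the automatic punch out of the tool block, let its point find that hole, and with the punch upright press it straight down until it snaps, so that the screw's start is marked in the wood. Never press the point with more than about 30 N and never let the punch snap anywhere else. Then stand the punch back, point down, fully home in its own hole in the tool block, and leave the bowl, the jar and the mug where they are.

Things in the scene. Friction and masses are not known exactly. Their poses are not given: they have to be found in the camera images.
- punch: automatic centre punch standing point down in the tool block: 122 mm long, about 0.15 kg. Origin at the tip of the point when nothing presses on it, z up the axis. Above the origin: dark pin 6 mm thick to 22 mm, cone to 36 mm, bright round steel barrel 16 mm thick from 36 to 108 mm (grip it at 85 to 92 mm, any yaw), red cap 19 mm thick to 122 mm.
- pin: the punch's sliding point pin, with a cone 5 mm long to a rounded tip some 2.5 mm wide (its origin). Pushed up into the barrel it starts at 3 N and gains 1.6 N per mm; at about 14 N and 7 mm of travel the striker trips with a snap, the force falls at once to about 10 N, and some 4 mm farther the pin meets a hard stop. It resets when the point is let off.
- point (a point): the very tip of the punch's point, wherever the pin stands
- striker (a joint): the striker inside the punch, m: under 0.002 while armed or being loaded, jumps to 0.004 when the punch trips, goes back to 0 when the point is let off
- board: the work, fixed: plywood bench hook 190 x 230 x 15 mm, fence 43 mm high at its +x edge, and a brown seat board 146 (x) x 190 (y) mm, its top 35 mm above the table, with a crack along y. Origin under its middle, z up. A light grey plate 124 x 20 x 3 mm, fitted by hand along x across the crack, has four countersunk holes: three filled flush with brass screws, one empty.
- spot (a point): a point on the plate's top surface (38 mm above the table), on its long centre line, which runs along the board's x. The empty hole's centre is on this line within 12 mm of this point, either way; just where is not measured. The hole is 8 mm wide at the top, 4.8 mm at the wood 3 mm below. The plate is smooth around it.
- block: wooden tool block, fixed, 60 (x) x 150 (y) x 54 mm, with a short nail set and a yellow pencil stub (up to 30 mm above the block) at its -y end. Origin under its middle, z up.
- rest (a point): where the punch's point is when it stands fully home: on the axis of its hole, 4 mm above the table, 40 mm to +y of the block's middle. The hole is 18.5 mm wide from the block's top (54 mm) down to 34 mm, then 12 mm; the punch's cone seats on the step.
- bowl: brown wooden bowl 124 mm across, 55 mm high, origin under its middle; a bystander
- jar: small glass jar with a blue lid, 56 mm across, 70 mm high, origin under its middle; a bystander
- mug: white mug 76 mm across, 90 mm high, origin under its middle; a bystander
There are look-alikes about, which are no part of the job. There is more than one size of the punch; the job needs the smallest.

How it is judged:
On the way:
1. the punch has tripped, upright within 8 degrees, with its point at the bottom of the empty screw hole (value of joint striker above 0.003 m and z of point in the frame of spot below -0.0025 m and x of point in the frame of spot between -0.015 and 0.015 m and y of point in the frame of spot between -0.005 and 0.005 m and angle between punch's own z axis and vertical below 0.14 rad), for 0.05 s.
At the end, for the whole second after the job is handed in: the punch stands at rest, released and upright (within 6 degrees), in its own hole in the tool block, its point within 5 mm sideways and 4 mm in height of rest, set again; the bowl, jar and mug are within 20 mm of where they were (horizontal distance between punch and rest below 0.005 m and z of punch in the frame of rest between -0.004 and 0.004 m and angle between punch's own z axis and vertical below 0.1 rad and value of joint striker below 0.002 m and linear speed of punch below 0.03 m/s and distance of each of bowl, jar, mug from where it was at the start of the episode below 0.02 m); the robot touches nothing.
It fails at once if the point is pressed with more than 30 N (contact force between pin and anything else above 30 N).
It fails at once if the punch trips with its point anywhere but at the bottom of the empty screw hole (over 2.2 mm below the plate's top), or while tilted by more than 10 degrees (value of joint striker above 0.003 m and (z of point in the frame of spot above -0.0022 m or x of point in the frame of spot above 0.017 m or x of point in the frame of spot below -0.017 m or y of point in the frame of spot above 0.007 m or y of point in the frame of spot below -0.007 m or angle between punch's own z axis and vertical above 0.175 rad)).
It fails at once if the bowl, the jar or the mug is pushed about by more than 40 mm (distance of any of bowl, jar, mug from where it was at the start of the episode above 0.04 m).
It also fails if it takes over 69 s, if anything falls off the work surface, if the arm or the gripper's body presses on something with over 40 N, if the wrist force passes 120 N, or if a joint passes its speed limit or range.

### The arm

A 6-joint arm with a two-finger parallel gripper is mounted at the origin on the work surface. World frame = base frame: x ahead of the robot, y to its left, z up, the work surface at z = 0. Lengths are in m, angles in rad, forces in N, time in s.
With the tool pointing down it reaches from about 0.3 to 0.775 m from the base axis. Payload 14.6 kg.
Tool frame: the origin (TCP) lies at the centre of the arm's flange, where the gripper is bolted on; the fingertips stand 199 mm ahead of it and the grasp point (between the pads) lies ctrl.tcp_to_grasp ahead of it (ctrl.tcp_to_grasp is the distance from the TCP to the grasp point, in m); z points along the fingers, y is the line along which they close (so a half turn about z gives the same grasp; the last joint's range is limited). The gripper opens to 94 mm and grips with 3 to 60 N. Pads are 16 mm wide; open, the fingers measure 119 mm over their backs; the gripper's body (75 mm by 177 mm) begins 78 mm behind the grasp point.
Start: joints at [1.124, 0.3, 1.521, -0, 1.321, -0.067], TCP at [0.204, 0.511, 0.405] pointing down, gripper open.
Joint ranges: [-3.03, 3.03], [-0.79, 2.21], [0.23, 2.52], [-1.04, 4.18], [0, 3.07], [-2.55, 2.55]. Speed limits (rad/s): [2.22, 2.22, 2.57, 3.14, 3.14, 3.14].

### API

Orientations are given as [roll, pitch, yaw] about the fixed x, y, z axes, in that order (R = Rz(yaw) Ry(pitch) Rx(roll)).
In Python, from station import ctrl gives the robot as it stands. The module is installed in compiled form; this text tells all that it offers.
- The arm moves only by the shell command python3 -m jog 'ROWS' [OPENING] [FORCE]. ROWS is JSON, a list of rows, each a list of 6 numbers: the shift along the tool's x, y, z in cm, then the turn, a rotation vector about the tool's x, y, z in rad. In form: [[tx, ty, tz, ax, ay, az], ...]. A call has 1 to 8 rows; each row is the pose to reach, as a shift and turn from the pose commanded when the call began, along the tool's axes at that moment; what a row does not reach only later rows make up. A row lasts 1/10 s, in which the tool goes at most 50 mm and 8.59 degrees, less where a joint would pass 70% of its speed; a pose out of reach is approached as far as the arm can. A call with a gripper value outside its range is refused whole. OPENING is the opening in per cent of the stroke, from 0 (shut) to 100 (fully open), set as the call begins (- or left out, the last holds). The fingers move at their own pace and stop on an object; FORCE is the grip in N (left out, the last holds). Time passes only in rows, so rows that repeat a pose let the fingers close. It gives the time, the measured TCP pose, the force, the opening and the grip force at its end, in the units of the state.
- ctrl.get_obs(): the state, without advancing time (a new reading comes with each control period).
- ctrl.camera(name): name is "scene" or "top"; returns a dict with "img" (384x512x3 uint8, blue, green, red), "intrinsics" (3x3 intrinsics, pixels), "k1" (the pictures are not rectified: a ray, as slopes to the right and down, at radius r is drawn at 1 + k1 r^2 times it, then the intrinsics apply), "R" (3x3) and "t" (3): a world point X has camera coordinates R X + t. Camera axes: x right, y down, z forward; pixel columns grow to the right and rows downward; lengths in m; the calibration is good to about 2 mm. A picture is of the moment at which its call begins. There is no depth.
- ctrl.hand_in(): hands the job in; it is judged then, once.
The state is a dict: "time_s": time; "qpos": joint angles; "joint_vel": joint speeds; "tau": joint torques, N m; "ee_pos": TCP position; "eef_rot": TCP orientation; "force": force on the tool from outside, world axes, zero at the start; "moment": the same for the moment, N m; "grip_width": finger opening in m; "grip_force": force on a finger pad.
Only numpy, scipy, OpenCV 4.12 (cv2) and the standard library are available. Lean on these libraries where they do the work, as an engineer would, in place of code of your own. Each camera call takes 0.05 s, during which the arm holds its last target. There are 200 camera calls.

## Working session

There is one attempt and no reset: what is moved stays moved. The work goes in short steps, Python scripts to look and compute and a shell command to move; the robot and the scene stay as the last step left them, time stands still between calls to the robot, and variables do not carry over. Pictures are saved under pics/ and viewed, at most 10 in all, crops included, and the job is handed in when it is done.

```bash
mkdir -p pics
cat > h.py <<'E'
from station import ctrl
import numpy as np, cv2
def snap(n,f,crop=None,s=1):
    c=ctrl.camera(n); im=c["img"]
    np.savez("cal_"+n,K=c["intrinsics"],R=c["R"],t=c["t"],k1=c["k1"]); cv2.imwrite("pics/raw_"+f,im)
    out(im,f,crop,s)
def out(im,f,crop=None,s=1):
    if crop: x0,y0,x1,y1=crop; im=im[y0:y1,x0:x1]
    cv2.imwrite("pics/"+f,cv2.resize(im,None,fx=s,fy=s,interpolation=cv2.INTER_CUBIC))
def ray(n,u,v):
    d=np.load("cal_"+n+".npz"); K,R,t,k=d["K"],d["R"],d["t"],float(d["k1"])
    p=cv2.undistortPoints(np.array([[[u,v]]],float),K,np.array([k,0,0,0,0.]))[0,0]
    return -R.T@t, R.T@np.array([p[0],p[1],1])
def at(n,u,v,z):
    o,r=ray(n,u,v); return o+r*(z-o[2])/r[2]
def proj(n,X):
    d=np.load("cal_"+n+".npz")
    return cv2.projectPoints(np.array([X],float),cv2.Rodrigues(d["R"])[0],d["t"],d["K"],np.array([float(d["k1"]),0,0,0,0.]))[0][0,0]
def tri(u1,u2):
    o1,r1=ray("scene",*u1);o2,r2=ray("top",*u2)
    s=np.linalg.lstsq(np.stack([r1,-r2],1),o2-o1,rcond=None)[0]
    a=o1+s[0]*r1;b=o2+s[1]*r2
    return (a+b)/2,np.linalg.norm(a-b)
E
python3 - <<'E'
from h import *
snap("top","t0.png",s=1.5);snap("scene","s0.png",s=1.5)
for n in("top","scene"): print(ray(n,256,192))
o=ctrl.get_obs();print(o,ctrl.tcp_to_grasp)
E
```

```text
(array([ 0.48534517, -0.04488263,  1.08600177]), array([ 0.11518747, -0.00294789, -0.99344382]))
(array([ 1.21414701, -0.0090588 ,  0.51146931]), array([-0.80663686, -0.02325747, -0.59123183]))
{'time_s': 0.1, 'qpos': array([ 1.12440706e+00,  3.00425039e-01,  1.52149695e+00,  1.55934334e-05,
        1.32072651e+00, -6.65708037e-02]), 'joint_vel': array([ 5.95459393e-04, -1.38032924e-03, -1.88269865e-04, -6.30024743e-06,
        9.27156356e-05,  6.98656397e-04]), 'tau': array([-1.88293166e-04, -5.32648873e+01, -3.53279865e+01,  7.09624845e-02,
        2.36188306e-02, -1.20419284e-05]), 'ee_pos': array([0.20388984, 0.5107859 , 0.40414708]), 'eef_rot': array([-3.14054016e+00, -8.53070860e-05,  2.76177027e+00]), 'force': array([-0.44350208, -0.99941392,  0.36792381]), 'moment': array([-0.02323211, -0.00797201, -0.01174762]), 'grip_force': 0.0, 'grip_width': 0.09388818060446609} 0.1804
```

View pics/t0.png

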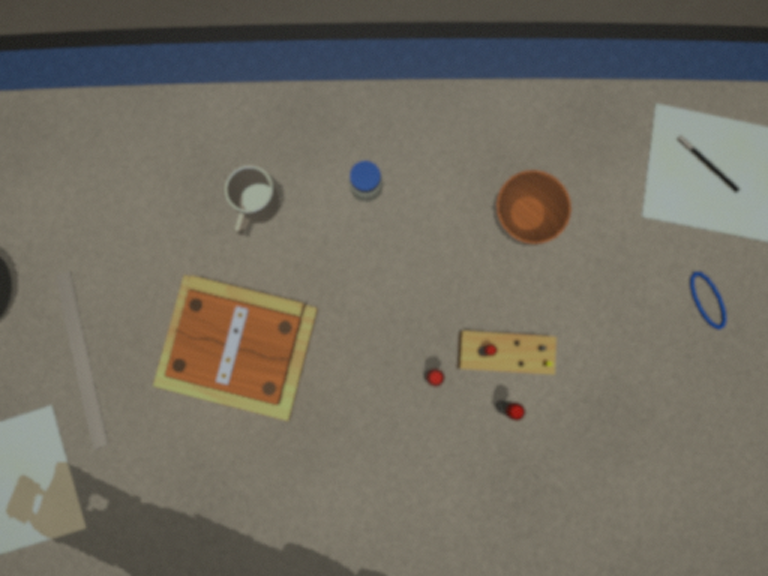

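View pics/s0.png

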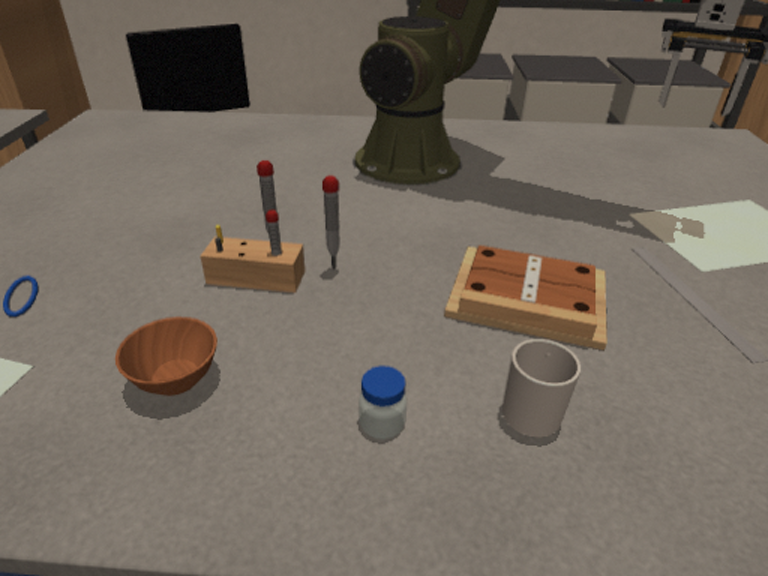

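The overview shows the punch in the block (top view cap at about (490,350)/1.5) and two bigger look-alikes standing beside it. The plate is at about (232,345)/1.5. Next come enlarged crops.

Run:
```python
from h import *
a=cv2.imread("pics/raw_t0.png"); b=cv2.imread("pics/raw_s0.png")
r=lambda im,x0,y0,x1,y1,w,h:cv2.resize(im[y0:y1,x0:x1],(w,h),interpolation=cv2.INTER_CUBIC)
# top plate: 100..210 x 180..280 ; top block 280..380 x 210..285 (x4 each)
A=r(a,100,180,200,280,400,400); B=r(a,280,210,380,285,400,300)
C=r(b,300,160,400,230,400,280); D=r(b,130,100,230,200,400,400)
M=np.zeros((600,800,3),np.uint8)
A=A[:300]; M[:300,:400]=A; M[:300,400:]=B; M[300:580,:400]=C; M[300:600,400:]=D[:300]
cv2.imwrite("pics/c0.png",M)
```

```text
(no output)
```

View pics/c0.png

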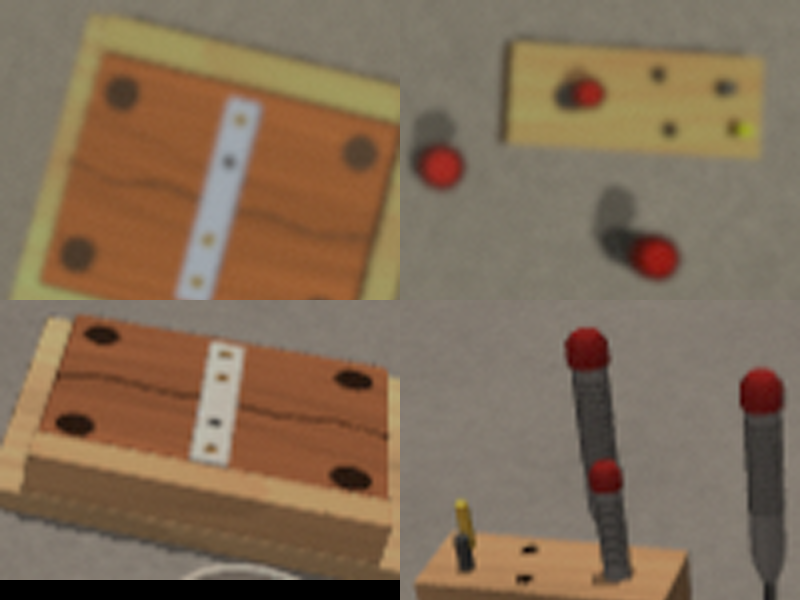

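The crops show three brass screws and one dark empty hole in the plate: top px (156.9,219.9), scene px (353.1,190.1). The punch cap is at top px (326.6,233.1), scene px (180.9,143.6).

Run:
```python
from h import *
np.set_printoptions(precision=4,suppress=True)
T=lambda x,y:(100+x/4-.4,180+y/4-.4); B=lambda x,y:(280+(x-400)/4-.4,210+y/4-.4)
S=lambda x,y:(300+x/4-.4,160+(y-300)/4-.4); D=lambda x,y:(130+(x-400)/4-.4,100+(y-300)/4-.4)
for p in[(229,161),(240,119),(208,240),(197,283)]: print("hole top",at("top",*T(*p),.038))
for p in[(214,422),(225,355),(221,377),(210,448)]: print("hole scn",at("scene",*S(*p),.038))
print("tri hole",tri(S(214,422),T(229,161)))
print("cap top",at("top",*B(588,94),.126),"cap tri",tri(D(605,472),B(588,94)))
c=[at("top",*B(*p),.054) for p in[(510,40),(763,58),(760,157),(504,142)]];print("block",np.array(c))
m=sum(c)/4;ux=(c[0]+c[3]-c[1]-c[2]);ux/=np.linalg.norm(ux);print(m,ux,"rest",m+.04*ux)
for n,p in(("left",(441,168)),("right",(657,258))):print(n,at("top",*B(*p),.16),at("top",*B(*p),.2))
print("tri L",tri(D(762,388),B(441,166)));print("tri R",tri(D(587,346),B(657,256)))
for n,u in(("mug",(250,190)),("jar",(366,177)),("bowl",(533,207))):print(n,at("top",u[0]/1.5,u[1]/1.5,.06))
```

```text
hole top [0.5436 0.1913 0.038 ]
hole top [0.5688 0.1849 0.038 ]
hole top [0.4965 0.2037 0.038 ]
hole top [0.4711 0.2101 0.038 ]
hole scn [0.5446 0.1904 0.038 ]
hole scn [0.4743 0.2089 0.038 ]
hole scn [0.4984 0.2023 0.038 ]
hole scn [0.5695 0.184  0.038 ]
tri hole (array([0.5436, 0.1911, 0.0373]), np.float64(0.0007885209835613839))
cap top [ 0.503  -0.2013  0.126 ] cap tri (array([ 0.5032, -0.2025,  0.1196]), np.float64(0.00030912675367524895))
block [[ 0.5372 -0.1677  0.054 ]
 [ 0.5234 -0.3186  0.054 ]
 [ 0.465  -0.3142  0.054 ]
 [ 0.4773 -0.1624  0.054 ]]
[ 0.5007 -0.2407  0.054 ] [0.0857 0.9963 0.    ] rest [ 0.5041 -0.2009  0.054 ]
left [ 0.4652 -0.1167  0.16  ] [ 0.466  -0.1136  0.2   ]
right [ 0.4156 -0.2294  0.16  ] [ 0.4186 -0.2215  0.2   ]
tri L (array([ 0.4661, -0.1167,  0.1569]), np.float64(0.0004578541110156413))
tri R (array([ 0.4162, -0.2293,  0.157 ]), np.float64(0.0015089997582158595))
mug [0.7669 0.1652 0.06  ]
jar [ 0.785 -0.022  0.06 ]
bowl [ 0.7318 -0.2906  0.06  ]
```

```bash
cat >> h.py <<'E'
from scipy.spatial.transform import Rotation as Ro
def go(x,y,z):
    "shift in tool axes (cm) to bring grasp point to x,y,z; also tilt errors"
    o=ctrl.get_obs();R=Ro.from_euler('xyz',o["eef_rot"])
    g=o["ee_pos"]+R.apply([0,0,ctrl.tcp_to_grasp])
    down=R.inv().apply([0,0,-1])
    print("t",round(o["time_s"],2),"grasp",g.round(4),"shift cm",(R.inv().apply(np.array([x,y,z])-g)*100).round(2),"rot",o["eef_rot"].round(4),"down_tool",down.round(4),"F",o["force"].round(1),"M",o["moment"].round(2),"w",round(o["grip_width"],4),"gf",round(o["grip_force"],1))
E
python3 -m jog '[[-27,-27.5,0,0,0,0],[-27,-27.5,0,0,0,0],[-27,-27.5,0,0,0,0],[-27,-27.5,0,0,0,0],[-27,-27.5,0,0,0,0],[-27,-27.5,0,0,0,0],[-27,-27.5,0,0,0,0],[-27,-27.5,0,0,0,0]]' 60
python3 -m jog '[[-27,-27.5,0,0,0,0],[-27,-27.5,0,0,0,0],[-27,-27.5,0,0,0,0],[-27,-27.5,0,0,0,0],[-27,-27.5,0,0,0,0],[-27,-27.5,0,0,0,0],[-27,-27.5,0,0,0,0],[-27,-27.5,0,0,0,0]]'
python3 -c "from h import *; go(.5035,-.2015,.17)"
```

```text
time_s: 0.9
ee_pos: [0.353, 0.1529, 0.4047]
eef_rot: [3.142, 0.0, 2.761]
force: [0.4, 0.5, 0.5]
grip_width: 0.0562
grip_force: 0.0
time_s: 1.7
ee_pos: [0.502, -0.203, 0.4041]
eef_rot: [-3.141, -0.001, 2.76]
force: [0.6, 0.5, 0.8]
grip_width: 0.0564
grip_force: 0.0
t 1.7 grasp [ 0.5018 -0.203   0.2237] shift cm [-0.1   0.2   5.37] rot [-3.1415e+00 -6.0000e-04  2.7604e+00] down_tool [-6.e-04  1.e-04  1.e+00] F [0.6 0.5 0.8] M [ 0.01  0.02 -0.02] w 0.0564 gf 0.0
```

```bash
python3 -m jog '[[-0.1,0.2,4,0,0,0],[-0.1,0.2,8,0,0,0],[-0.1,0.2,11,0,0,0],[-0.1,0.2,12.5,0,0,0],[-0.1,0.2,13.2,0,0,0],[-0.1,0.2,13.2,0,0,0],[-0.1,0.2,13.2,0,0,0]]'
python3 -c "from h import *; go(.5035,-.2015,.092);snap('scene','s1.png',(110,60,270,210),5)"
```

```text
time_s: 2.4
ee_pos: [0.5034, -0.1988, 0.2735]
eef_rot: [-3.141, 0.001, 2.762]
force: [-0.3, -0.1, 0.3]
grip_width: 0.0566
grip_force: 0.0
t 2.4 grasp [ 0.5036 -0.1989  0.0931] shift cm [-0.09 -0.25  0.11] rot [-3.1415e+00  1.1000e-03  2.7619e+00] down_tool [1.1e-03 1.0e-04 1.0e+00] F [-0.3 -0.1  0.3] M [0.01 0.02 0.01] w 0.0566 gf 0.0
```

View pics/s1.png

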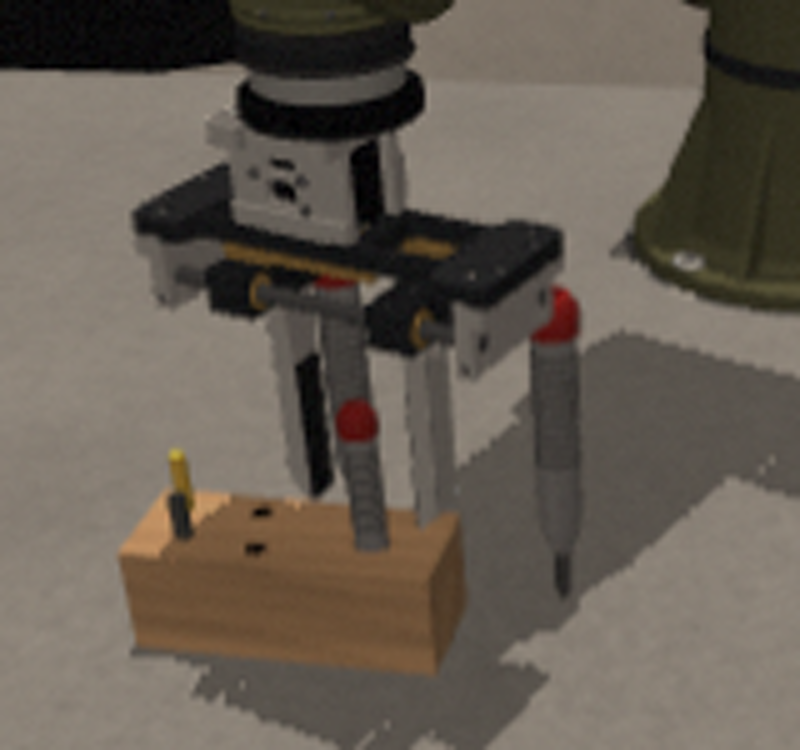

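```bash
python3 -m jog '[[-0.1,-0.25,0.1,0,0,0],[-0.1,-0.25,0.1,0,0,0],[-0.1,-0.25,0.1,0,0,0],[-0.1,-0.25,0.1,0,0,0]]'
python3 -c "from h import *; go(.5035,-.2015,.092)"
python3 -m jog '[[0,0,0,0,0,0],[0,0,0,0,0,0],[0,0,0,0,0,0],[0,0,0,0,0,0],[0,0,0,0,0,0],[0,0,0,0,0,0],[0,0,0,0,0,0],[0,0,0,0,0,0]]' 0 8
python3 -c "from h import *; go(.5035,-.2015,.092)"
```

```text
time_s: 2.85
ee_pos: [0.5032, -0.2014, 0.2718]
eef_rot: [-3.142, 0.0, 2.762]
force: [-0.4, 0.2, -0.1]
grip_width: 0.0564
grip_force: 0.0
t 2.85 grasp [ 0.5032 -0.2014  0.0914] shift cm [-0.03  0.   -0.06] rot [-3.1416e+00  2.0000e-04  2.7618e+00] down_tool [2.e-04 0.e+00 1.e+00] F [-0.4  0.2 -0.1] M [-0.04  0.02  0.02] w 0.0564 gf 0.0
time_s: 3.65
ee_pos: [0.5032, -0.2014, 0.2717]
eef_rot: [-3.142, 0.0, 2.762]
force: [-0.0, 0.2, 0.2]
grip_width: 0.0188
grip_force: 8.0
t 3.65 grasp [ 0.5032 -0.2014  0.0913] shift cm [-0.03  0.01 -0.07] rot [-3.1415e+00  1.0000e-04  2.7619e+00] down_tool [1.e-04 1.e-04 1.e+00] F [-0.   0.2  0.2] M [-0.04  0.09 -0.01] w 0.0188 gf 8.0
```

```bash
python3 -m jog '[[0,0,0,0,0,0],[0,0,0,0,0,0],[0,0,0,0,0,0]]' 0 30
python3 -c "from h import *; go(.5035,-.2015,.092);snap('scene','s2.png',(150,110,220,180),8)"
```

```text
time_s: 3.95
ee_pos: [0.5032, -0.2014, 0.2717]
eef_rot: [-3.142, 0.0, 2.762]
force: [0.0, 0.1, 0.3]
grip_width: 0.018
grip_force: 30.0
t 3.95 grasp [ 0.5032 -0.2014  0.0913] shift cm [-0.03  0.   -0.07] rot [-3.1416e+00  1.0000e-04  2.7618e+00] down_tool [1.e-04 0.e+00 1.e+00] F [0.  0.1 0.3] M [-0.06  0.04 -0.02] w 0.018 gf 30.0
```

View pics/s2.png

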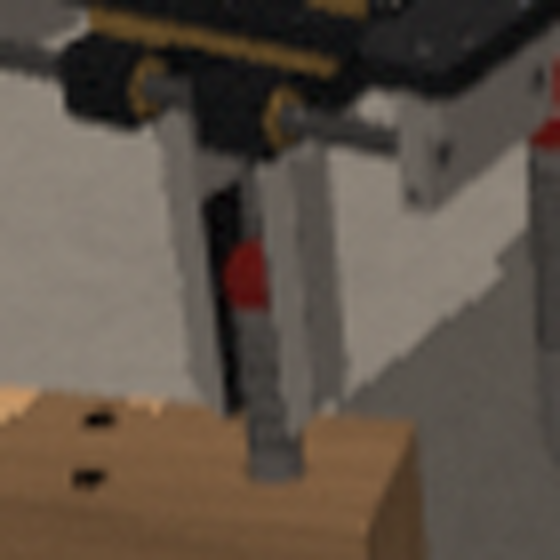

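```bash
python3 -m jog '[[0,0,-0.5,0,0,0],[0,0,-1.5,0,0,0],[0,0,-3,0,0,0],[0,0,-6,0,0,0],[0,0,-10,0,0,0],[0,0,-12,0,0,0],[0,0,-12,0,0,0],[0,0,-12,0,0,0]]' 0 40
python3 - <<'E'
from h import *
go(.5441,.1908,.2)
snap('scene','s3.png',(150,60,220,170),5)
c=ctrl.camera("top")["img"];cv2.imwrite("pics/raw_t3.png",c)
a=cv2.imread("pics/s3.png");b=cv2.resize(c[190:290,280:370],None,fx=5,fy=5,interpolation=3)
M=np.zeros((600,800,3),np.uint8);M[:550,:350]=a;M[:500,350:]=b;cv2.imwrite("pics/c3.png",M)
E
```

```text
time_s: 4.8
ee_pos: [0.503, -0.2013, 0.3912]
eef_rot: [3.142, -0.0, 2.762]
force: [-0.7, 0.2, -2.2]
grip_width: 0.0175
grip_force: 40.0
t 4.8 grasp [ 0.503  -0.2013  0.2108] shift cm [10.71 37.94  1.08] rot [ 3.1416e+00 -2.0000e-04  2.7618e+00] down_tool [-2.e-04 -0.e+00  1.e+00] F [-0.7  0.2 -2.2] M [ 0.04  0.04 -0.  ] w 0.0175 gf 40.0
```

View pics/c3.png

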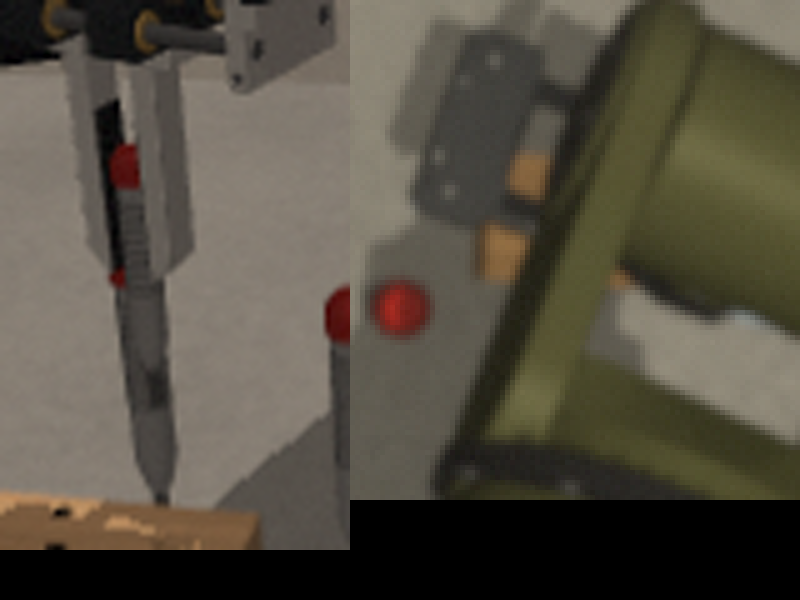

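```bash
python3 -m jog '[[10.7,37.9,0,0,0,0],[10.7,37.9,0,0,0,0],[10.7,37.9,0,0,0,0],[10.7,37.9,0,0,0,0],[10.7,37.9,0,0,0,0],[10.7,37.9,0,0,0,0],[10.7,37.9,0,0,0,0],[10.7,37.9,0,0,0,0]]'
python3 -m jog '[[0,0,2,0,0,0],[0,0,4,0,0,0],[0,0,5,0,0,0],[0,0,5.5,0,0,0],[0,0,5.5,0,0,0],[0,0,5.5,0,0,0]]'
python3 - <<'E'
from h import *
go(.5441,.1908,.15)
c=ctrl.camera("top")["img"];cv2.imwrite("pics/raw_t4.png",c)
snap('scene','s4.png',(310,90,400,230),4)
o=ctrl.get_obs();g=o["ee_pos"]-[0,0,.1804]
print("expected scene px tip",proj("scene",g-[0,0,.0873]),"cap top",proj("scene",g+[0,0,.0347]),"top px tip",proj("top",g-[0,0,.0873]))
b=cv2.resize(c[180:290,120:220],None,fx=4,fy=4,interpolation=3)
M=np.zeros((600,800,3),np.uint8);M[:560,:360]=cv2.imread("pics/s4.png");M[:440,360:760]=b;cv2.imwrite("pics/c4.png",M)
E
```

```text
time_s: 5.7
ee_pos: [0.5441, 0.1927, 0.3902]
eef_rot: [-3.14, -0.002, 2.762]
force: [-0.1, -0.7, -1.7]
grip_width: 0.0178
grip_force: 40.0
time_s: 6.3
ee_pos: [0.5445, 0.1901, 0.3373]
eef_rot: [3.141, 0.001, 2.761]
force: [-0.8, 0.0, -0.8]
grip_width: 0.0175
grip_force: 40.0
t 6.3 grasp [0.5446 0.1901 0.1569] shift cm [0.08 0.04 0.69] rot [3.1411e+00 7.0000e-04 2.7614e+00] down_tool [ 7.e-04 -5.e-04  1.e+00] F [-0.8  0.  -0.8] M [-0.    0.02 -0.04] w 0.0175 gf 40.0
expected scene px tip [355.58220515 178.37470259] cap top [366.8457424 127.8873119] top px tip [154.33478143 218.75697703]
```

View pics/c4.png

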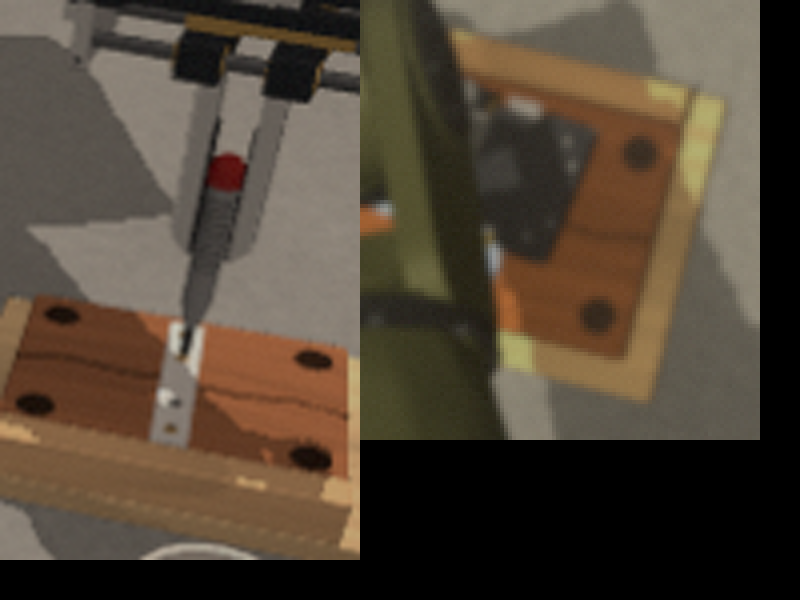

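The scene view shows the point at about (356,178.6) and the cap top at (367,128.6), both matching the predicted pixels. The punch is therefore upright and the tip sits as computed. Next I step down by feel.

```bash
python3 -m jog '[[0.05,0,1,0,0,0],[0.05,0,2,0,0,0],[0.05,0,2.5,0,0,0],[0.05,0,2.7,0,0,0],[0.05,0,2.7,0,0,0],[0.05,0,2.7,0,0,0],[0.05,0,2.7,0,0,0],[0.05,0,2.7,0,0,0]]' | grep -E "ee|force"
python3 -c "from h import *; go(.5441,.1908,.1253)"
python3 -m jog '[[0,0,0.05,0,0,0],[0,0,0.1,0,0,0],[0,0,0.15,0,0,0],[0,0,0.2,0,0,0],[0,0,0.2,0,0,0],[0,0,0.2,0,0,0],[0,0,0.2,0,0,0]]'>/dev/null
python3 -c "from h import *; go(.5441,.1908,.1253)"
```

```text
ee_pos: [0.5439, 0.1904, 0.3099]
eef_rot: [3.141, 0.0, 2.762]
force: [0.0, -0.7, -1.9]
grip_force: 40.0
t 7.2 grasp [0.5439 0.1905 0.1295] shift cm [-0.    0.04  0.42] rot [3.1413e+00 3.0000e-04 2.7618e+00] down_tool [ 3.e-04 -3.e-04  1.e+00] F [ 0.  -0.7 -1.9] M [0.02 0.05 0.02] w 0.0174 gf 40.0
t 7.9 grasp [0.5439 0.1905 0.1273] shift cm [-0.01  0.04  0.2 ] rot [3.1416 0.     2.7618] down_tool [ 0. -0.  1.] F [ 0.6 -0.2 -1.1] M [ 0.01  0.   -0.01] w 0.0174 gf 40.0
```

```bash
r(){ python3 -c "from h import *; go(.5441,.1908,.1253)" | cut -c1-75,150-; }
python3 -m jog '[[0,0,0.05,0,0,0],[0,0,0.1,0,0,0],[0,0,0.1,0,0,0],[0,0,0.1,0,0,0]]'>/dev/null; r
python3 -m jog '[[0,0,0.05,0,0,0],[0,0,0.1,0,0,0],[0,0,0.1,0,0,0],[0,0,0.1,0,0,0]]'>/dev/null; r
python3 -m jog '[[0,0,0.05,0,0,0],[0,0,0.1,0,0,0],[0,0,0.1,0,0,0],[0,0,0.1,0,0,0]]'>/dev/null; r
```

```text
t 8.3 grasp [0.5438 0.1904 0.1262] shift cm [-0.01  0.05  0.09] rot [-3.141 -0.4 -1.5] M [ 0.05 -0.01 -0.04] w 0.0176 gf 40.0
t 8.7 grasp [0.5439 0.1904 0.1252] shift cm [-0.01  0.04 -0.01] rot [-3.141 0.03] w 0.0176 gf 40.0
t 9.1 grasp [0.5438 0.1904 0.1242] shift cm [-0.01  0.04 -0.11] rot [-3.141 -0.3 -1.5] M [-0.01  0.   -0.02] w 0.0174 gf 40.0
```

```bash
r(){ python3 -c "from h import *; go(.5441,.1908,.1253)" | sed 's/shift.*F/F/'; }
python3 -m jog '[[0,0,0.05,0,0,0],[0,0,0.1,0,0,0],[0,0,0.1,0,0,0],[0,0,0.1,0,0,0]]'>/dev/null; r
python3 -m jog '[[0,0,0.05,0,0,0],[0,0,0.1,0,0,0],[0,0,0.1,0,0,0],[0,0,0.1,0,0,0]]'>/dev/null; r
python3 -m jog '[[0,0,0.05,0,0,0],[0,0,0.1,0,0,0],[0,0,0.1,0,0,0],[0,0,0.1,0,0,0]]'>/dev/null; r
```

```text
t 9.5 grasp [0.5438 0.1904 0.1232] F [-0.3 -0.1 -1. ] M [ 0.06 -0.02  0.04] w 0.0176 gf 40.0
t 9.9 grasp [0.5439 0.1905 0.1224] F [ 0.2  0.4 -0.3] M [0.02 0.06 0.  ] w 0.0173 gf 40.0
t 10.3 grasp [0.544  0.1905 0.1214] F [ 0.3 -0.4  2.1] M [0.02 0.02 0.06] w 0.0175 gf 40.0
```

```bash
r(){ python3 -c "from h import *; go(.5441,.1908,.1253)" | sed 's/shift.*F/F/'; }
python3 -m jog '[[0,0,-0.5,0,0,0],[0,0,-1,0,0,0],[1.2,-0.15,-1,0,0,0],[1.2,-0.15,-0.8,0,0,0],[1.2,-0.15,-0.5,0,0,0],[1.2,-0.15,-0.5,0,0,0],[1.2,-0.15,-0.5,0,0,0]]'>/dev/null; r
python3 -m jog '[[0,0,0.05,0,0,0],[0,0,0.1,0,0,0],[0,0,0.1,0,0,0],[0,0,0.1,0,0,0]]'>/dev/null; r
python3 -m jog '[[0,0,0.05,0,0,0],[0,0,0.1,0,0,0],[0,0,0.1,0,0,0],[0,0,0.1,0,0,0]]'>/dev/null; r
python3 -m jog '[[0,0,0.05,0,0,0],[0,0,0.1,0,0,0],[0,0,0.1,0,0,0],[0,0,0.1,0,0,0]]'>/dev/null; r
```

```text
t 11.0 grasp [0.5324 0.1934 0.126 ] F [ 0.1  0.2 -1.5] M [-0.06  0.05  0.04] w 0.0178 gf 40.0
t 11.4 grasp [0.5322 0.1935 0.1253] F [-0.4  0.  -0.3] M [-0.02 -0.05 -0.01] w 0.0178 gf 40.0
t 11.8 grasp [0.5323 0.1935 0.1244] F [-0.5 -0.3  2.5] M [0.03 0.07 0.  ] w 0.0172 gf 40.0
t 12.2 grasp [0.5322 0.1935 0.1233] F [-0.5 -1.6  4.2] M [ 0.01 -0.02  0.02] w 0.0173 gf 40.0
```

```bash
r(){ python3 -c "from h import *; go(.5441,.1908,.1253)" | sed 's/shift.*F/F/'; }
python3 -m jog '[[0,0,-0.8,0,0,0],[0,0,-0.8,0,0,0],[-1.2,0.15,-0.8,0,0,0],[-1.2,0.15,-0.8,0,0,0],[-1.2,0.15,-0.8,0,0,0],[-1.2,0.15,-0.4,0,0,0],[-1.2,0.15,0,0,0,0],[-1.2,0.15,0.2,0,0,0]]'>/dev/null; r
python3 -m jog '[[0,0,0.05,0,0,0],[0,0,0.1,0,0,0],[0,0,0.15,0,0,0],[0,0,0.2,0,0,0],[0,0,0.2,0,0,0],[0,0,0.2,0,0,0]]'>/dev/null; r
python3 -m jog '[[0,0,0.05,0,0,0],[0,0,0.1,0,0,0],[0,0,0.15,0,0,0],[0,0,0.2,0,0,0],[0,0,0.2,0,0,0],[0,0,0.2,0,0,0]]'>/dev/null; r
```

```text
t 13.0 grasp [0.5437 0.1905 0.1209] F [0.2 0.2 2.9] M [-0.    0.01  0.03] w 0.0173 gf 40.0
t 13.6 grasp [0.544  0.1905 0.1195] F [0.7 0.6 5.2] M [ 0.01 -0.03  0.01] w 0.0177 gf 40.0
t 14.2 grasp [0.5442 0.1905 0.1178] F [0.8 0.2 6.7] M [ 0.01  0.04 -0.02] w 0.0175 gf 40.0
```

```bash
r(){ python3 -c "from h import *; go(.5441,.1908,.1253)" | sed 's/shift.*F/F/'; }
python3 -m jog '[[0,0,0.05,0,0,0],[0,0,0.1,0,0,0],[0,0,0.15,0,0,0],[0,0,0.2,0,0,0],[0,0,0.2,0,0,0]]'>/dev/null; r
for i in 1 2 3; do python3 -m jog '[[0,0,0.05,0,0,0],[0,0,0.1,0,0,0],[0,0,0.1,0,0,0]]'>/dev/null; r;done
```

```text
t 14.7 grasp [0.5444 0.1905 0.116 ] F [-0.3 -0.3  9.6] M [-0.06  0.09  0.01] w 0.0175 gf 40.0
t 15.0 grasp [0.5444 0.1905 0.1152] F [-1.  -0.  10.6] M [-0.08  0.07 -0.01] w 0.0176 gf 40.0
t 15.3 grasp [0.5446 0.1906 0.1144] F [ 0.2 -1.4 12.1] M [-0.11  0.07  0.03] w 0.0177 gf 40.0
t 15.6 grasp [0.5443 0.1905 0.1131] F [0.  0.4 8.4] M [-0.08  0.09 -0.  ] w 0.0175 gf 40.0
```

```bash
python3 -m jog '[[0,0,0,0,0,0],[0,0,0,0,0,0],[0,0,-2,0,0,0],[0,0,-5,0,0,0],[0,0,-9.5,0,0,0],[0,0,-9.5,0,0,0],[0,0,-9.5,0,0,0],[0,0,-9.5,0,0,0]]' | grep -E "force"
python3 - <<'E'
from h import *
go(.5032,-.2014,.21)
snap('scene','s5.png',(320,60,410,200),4)
o=ctrl.get_obs();g=o["ee_pos"]-[0,0,.1804]
for h in(-.0873,.0347):p=proj("scene",g+[0,0,h]);print(p,(p-[320,60])*4)
E
```

```text
force: [0.3, 0.1, -1.8]
grip_force: 40.0
t 16.4 grasp [0.5432 0.1902 0.2054] shift cm [-10.8  -37.86  -0.42] rot [-3.1398e+00 -2.3000e-03  2.7618e+00] down_tool [-0.0023  0.0018  1.    ] F [ 0.3  0.1 -1.8] M [-0.01  0.06 -0.02] w 0.0174 gf 40.0
[359.88480091 159.35260816] [159.53920366 397.41043266]
[371.98505528 104.89510014] [207.94022112 179.58040055]
```

View pics/s5.png

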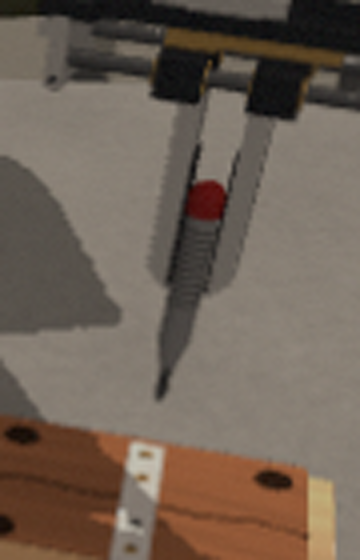

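The tip at (159,398) and cap at (208,181) match the prediction, so nothing slipped in the hand. Now I take it back over the block.

```bash
python3 -m jog '[[-10.8,-37.9,-0.5,0,0,0],[-10.8,-37.9,-0.5,0,0,0],[-10.8,-37.9,-0.5,0,0,0],[-10.8,-37.9,-0.5,0,0,0],[-10.8,-37.9,-0.5,0,0,0],[-10.8,-37.9,-0.5,0,0,0],[-10.8,-37.9,-0.5,0,0,0],[-10.8,-37.9,-0.5,0,0,0]]' >/dev/null
python3 -m jog '[[0,0,1,0,0,0],[0,0,3,0,0,0],[0,0,5,0,0,0],[0,0,5.5,0,0,0],[0,0,5.5,0,0,0],[0,0,5.5,0,0,0],[0,0,5.5,0,0,0],[0,0,5.5,0,0,0]]' >/dev/null
python3 -c "from h import *; go(.5032,-.2014,.0913)"
```

```text
t 18.05 grasp [ 0.5039 -0.2016  0.1579] shift cm [ 0.08 -0.01  6.66] rot [-3.1415e+00  1.1000e-03  2.7619e+00] down_tool [1.1e-03 1.0e-04 1.0e+00] F [ 0.6 -0.4 -1.4] M [ 0.01 -0.05 -0.01] w 0.0178 gf 40.0
```

```bash
r(){ python3 -c "from h import *; go(.5032,-.2014,.0913)" | sed 's/rot.*F/F/'; }
python3 -m jog '[[0.05,0,0.5,0,0,0],[0.05,0,1.5,0,0,0],[0.05,0,2.3,0,0,0],[0.05,0,3,0,0,0],[0.05,0,3,0,0,0],[0.05,0,3,0,0,0]]' >/dev/null;r
python3 -m jog '[[0,0,0.4,0,0,0],[0,0,0.8,0,0,0],[0,0,1.2,0,0,0],[0,0,1.6,0,0,0],[0,0,2,0,0,0],[0,0,2,0,0,0],[0,0,2,0,0,0]]' >/dev/null;r
python3 -m jog '[[0,0,0.3,0,0,0],[0,0,0.6,0,0,0],[0,0,0.9,0,0,0],[0,0,1.2,0,0,0],[0,0,1.2,0,0,0],[0,0,1.2,0,0,0]]' >/dev/null;r
```

```text
t 18.65 grasp [ 0.5032 -0.2014  0.1271] shift cm [0.   0.   3.58] F [ 0.2  0.1 -0.9] M [-0.02  0.03  0.01] w 0.0177 gf 40.0
t 19.35 grasp [ 0.5032 -0.2014  0.1072] shift cm [-0.    0.    1.59] F [-0.1 -0.1 -1.2] M [-0.04  0.02 -0.02] w 0.0172 gf 40.0
t 19.95 grasp [ 0.5032 -0.2014  0.0952] shift cm [-0.    0.    0.39] F [ 0.8 -0.2 -1.5] M [ 0.02  0.03 -0.  ] w 0.0178 gf 40.0
```

Lower the last 4 mm to touch, release, check, then withdraw.

```bash
r(){ python3 -c "from h import *; go(.5032,-.2014,.0913)" | sed 's/rot.*F/F/'; }
python3 -m jog '[[0,0,0.1,0,0,0],[0,0,0.2,0,0,0],[0,0,0.3,0,0,0],[0,0,0.35,0,0,0],[0,0,0.35,0,0,0],[0,0,0.35,0,0,0]]' >/dev/null;r
python3 -m jog '[[0,0,0,0,0,0],[0,0,0,0,0,0],[0,0,0,0,0,0],[0,0,0,0,0,0],[0,0,0,0,0,0],[0,0,0,0,0,0],[0,0,0,0,0,0],[0,0,0,0,0,0]]' 55 >/dev/null;r
python3 -m jog '[[0,0,-1,0,0,0],[0,0,-3,0,0,0],[0,0,-6,0,0,0],[0,0,-10,0,0,0],[0,0,-14,0,0,0],[0,0,-18,0,0,0],[0,0,-20,0,0,0],[0,0,-20,0,0,0]]' >/dev/null
python3 -m jog '[[0,15,0,0,0,0],[0,15,0,0,0,0],[0,15,0,0,0,0],[0,15,0,0,0,0],[0,15,0,0,0,0]]' >/dev/null;r
python3 - <<'E'
from h import *
c=ctrl.camera("top")["img"];snap('scene','s6.png',(130,100,280,200),3)
cv2.imwrite("pics/raw_t6.png",c)
M=np.zeros((600,800,3),np.uint8);M[:300,:450]=cv2.imread("pics/s6.png");M[300:,:800]=cv2.resize(c[205:280,280:380],(800,600),interpolation=3)[:300]
a=cv2.imread("pics/raw_s0.png");M[:300,450:800]=cv2.resize(a[100:200,130:280],None,fx=3,fy=3,interpolation=3)[:,:350]
cv2.imwrite("pics/c6.png",M)
E
```

```text
t 20.55 grasp [ 0.5032 -0.2014  0.0917] shift cm [-0.    0.    0.04] F [-0.4  0.4 -1.7] M [-0.07  0.03  0.04] w 0.0177 gf 40.0
t 21.35 grasp [ 0.5032 -0.2014  0.0917] shift cm [-0.    0.    0.04] F [0.  0.1 0. ] M [ 0.01  0.03 -0.01] w 0.0517 gf 0.0
t 22.65 grasp [ 0.5586 -0.0614  0.2909] shift cm [ -0.04 -15.05  19.97] F [-0.7 -0.2  0.2] M [-0.   -0.01  0.06] w 0.0517 gf 0.0
```

View pics/c6.png

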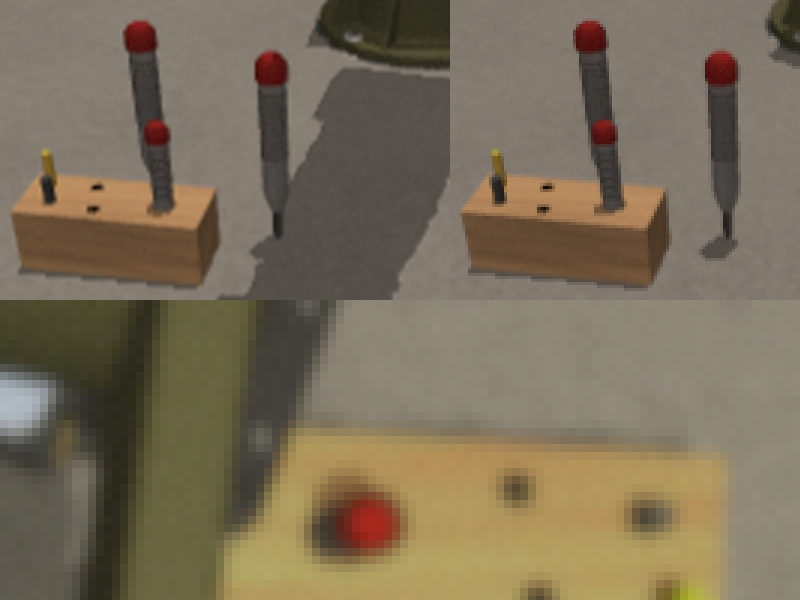

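The punch stands at the same height as at the start, with the cap shifted by about 1 px. It is home, upright and released, so I hand in.

```bash
python3 -c "
from station import ctrl
print(ctrl.hand_in())"
```

```text
the job is handed in; nothing more can be done
None
```

The punch snapped once, upright, at the bottom of the empty screw hole with the wrist reading at most about 12 N. It was then stood back in its own hole in the tool block and released. I handed the job in at about 23 s, and no verdict came back.

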